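Clear the headband off the dressing mirror and turn the glass to the front

TASK

The dressing mirror on the side table has its wooden back to the front (the robot's side), and a headband has been left hanging over its top edge. First lift the headband off and hang it over the bar of the jewellery rail, legs astride the bar, before turning the mirror; then turn the mirror over on its pivots by half a turn, either way, so that it stands upright again with the glass to the front. Leave the jar, dish, thermometer case and comb where they are.

Things in the scene. Friction and masses are not known exactly. Their poses are not given: they have to be found in the camera images.
- stand: Fixed metal stand of the mirror: flat base 130 (x) by 170 (y) by 10 mm, two posts 12 mm thick at y = +-75 mm, 103 mm tall, with 22 mm round knobs outside them (184 mm over all). Only the mirror is between or above the posts. Origin: centre of the base's underside on the table; z up; -x is the front, robot's side. The mirror's pivot axis runs along y, 95 mm above the origin.
- mirror (a joint): Turn of the mirror about its pivot axis, rad. 0: upright, wooden back to the front, glass to the rear (+x). Positive: the edge on top goes to the rear (+x) and down. +3.14 or -3.14: upright with the glass to the front. Range +-3.7. A friction hinge: the mirror stays where it is left; turning takes about 0.1 N m (2 to 3 N at 40 mm from the axis).
- mirror_mid (a point): Centre of the mirror panel, on the pivot axis, 95 mm above the table; turns with the panel (x axis out of the glass face, y along the pivot axis). The panel is a flat board 120 mm wide (y), 140 mm high (z), 10 mm thick; its top and bottom edges lie 70 mm from the axis, 165 and 25 mm above the table when upright. One face is framed glass, the other wood with two battens.
- headband: Loose stiff plastic headband, 60 g: an arch in its own x-z plane, legs down, 122 mm wide over all (x), 114 mm inside, legs ending 105 mm below the origin; band 20 mm wide (y), 4 mm thick. Origin: middle of the arch's underside, resting on the mirror's top edge at the start, one leg before and one behind the panel; z up.
- headband_bow (a point): Middle of the solid bow on top of the headband's arch, 20 mm above the headband's origin. The bow is 26 mm wide in y (grip it here, fingers closing along y), about 52 mm long in x, and rises from 4 to 36 mm above the headband's origin.
- rail: Fixed jewellery rail: wooden base 90 (x) by 220 (y) by 12 mm, two posts 12 mm thick at y = +-95 mm, carrying a round horizontal bar 12 mm thick along y, its axis 154 mm above the table. Origin: centre of the base's underside.
- rail_top (a point): Middle of the bar's upper side, 160 mm above the table; axes as the rail's (y along the bar). The headband hung here has its origin at this height; the free bar reaches 85 mm either way along y.
- jar: Bystander: closed blue vitamin jar with white cap, 64 mm across, 95 mm tall. Origin: centre of its underside.
- dish: Bystander: white ceramic ring dish, 90 mm across, 26 mm tall. Origin: centre of its underside.
- case: Bystander: silver aluminium thermometer case, 150 (x) by 32 (y) by 20 mm. Origin: centre of its underside.
- comb: Bystander: flat purple plastic comb, 150 (x) by 38 (y) by 8 mm. Origin: on its underside, about its middle.
There are look-alikes about, which are no part of the job. Of the things like the headband, leave any that is blue; of the rest the larger one is meant.

How it is judged:
On the way:
1. the headband hangs on the rail, let go, with the mirror not yet turned (x of headband in the frame of rail_top between -0.025 and 0.025 m and y of headband in the frame of rail_top between -0.085 and 0.085 m and z of headband in the frame of rail_top between -0.012 and 0.012 m and angle between headband's own z axis and vertical below 0.4 rad and angle between the y axis of headband and the y axis of rail, either way round below 0.5 rad and contact force between headband and the fingers below 0.05 N and contact force between headband and rail above 0.1 N and value of joint mirror between -0.5 and 0.5 rad), for 0.3 s.
At the end, for the whole second after the job is handed in: Headband released at rest astride the bar: origin within 25 mm across, 85 mm along and 12 mm in height of the middle of the bar's top, upright within 0.4 rad, square to the bar within 0.5 rad. Mirror at rest within 0.15 rad of upright, half a turn from its start, glass to the front (x of headband in the frame of rail_top between -0.025 and 0.025 m and y of headband in the frame of rail_top between -0.085 and 0.085 m and z of headband in the frame of rail_top between -0.012 and 0.012 m and angle between headband's own z axis and vertical below 0.4 rad and angle between the y axis of headband and the y axis of rail, either way round below 0.5 rad and contact force between headband and the fingers below 0.05 N and contact force between headband and rail above 0.1 N and (value of joint mirror between 2.99 and 3.29 rad or value of joint mirror between -3.29 and -2.99 rad) and velocity of joint mirror between -0.05 and 0.05 rad/s and linear speed of headband below 0.03 m/s); the robot touches nothing.
It fails at once if the vitamin jar is shifted more than 20 mm or tipped (distance of jar from where it was at the start of the episode above 0.02 m or angle between jar's own z axis and vertical above 0.35 rad).
It fails at once if the ring dish is shifted more than 20 mm or tipped (distance of dish from where it was at the start of the episode above 0.02 m or angle between dish's own z axis and vertical above 0.35 rad).
It fails at once if the thermometer case is shifted more than 20 mm or tipped (distance of case from where it was at the start of the episode above 0.02 m or angle between case's own z axis and vertical above 0.35 rad).
It fails at once if the comb is shifted more than 20 mm or tipped (distance of comb from where it was at the start of the episode above 0.02 m or angle between comb's own z axis and vertical above 0.35 rad).
It also fails if it takes over 61 s, if anything falls off the work surface, if the arm or the gripper's body presses on something with over 40 N, if the wrist force passes 120 N, or if a joint passes its speed limit or range.

ROBOT

A 6-joint arm with a two-finger parallel gripper is mounted at the origin on the work surface. World frame = base frame: x ahead of the robot, y to its left, z up, the work surface at z = 0. Lengths are in m, angles in rad, forces in N, time in s.
With the tool pointing down it reaches from about 0.35 to 0.975 m from the base axis. Payload 4.9 kg.
Tool frame: the origin (TCP) lies at the very end of the fingers, on their centre line; the grasp point (between the pads) lies 19 mm behind it; z points along the fingers, y is the line along which they close (so a half turn about z gives the same grasp; the last joint's range is limited). The gripper opens to 85 mm and grips with 20 to 120 N. Pads are 22 mm wide; open, the fingers measure 114 mm over their backs; the gripper's body (76 mm by 85 mm) begins 54 mm behind the grasp point. The pads swing forward as they close: fully open they stand 13 mm farther back than shut.
Start: joints at [1.029, 0.053, 1.613, -0, 1.476, -0.119], TCP at [0.256, 0.57, 0.231] pointing down, gripper open.
Joint ranges: [-3.01, 3.01], [-1.01, 2.22], [0.06, 2.58], [-1.02, 4.17], [0.09, 2.62], [-3.14, 3.14]. Speed limits (rad/s): [2.57, 2.57, 3.14, 3.14, 3.14, 3.14].

INTERFACE

Orientations are given as a unit quaternion [w, x, y, z].
In Python, from plant import manip gives the robot as it stands.
- The arm moves only by the shell command python3 -m pendant 'ROWS'. ROWS is JSON, a list of rows, each a list of 3 entries, a list of its own where there are three numbers: the opening, from 0 (shut) to 1 (fully open), then the shift along the tool's x, y, z in units of 12 cm (1.0 is 12 cm), then the turn about the tool's z in units of pi rad (1.0 is pi rad). In form: [[gripper, [dx, dy, dz], roll], ...]. A call has 1 to 10 rows; each row is the pose to reach, as a shift and turn from the pose commanded when the call began, along the tool's axes at that moment, turning the shorter way round; what a row does not reach only later rows make up. A row lasts 1/10 s, in which the tool goes at most 50 mm and 8.59 degrees, less where a joint would pass 70% of its speed; a pose out of reach is approached as far as the arm can. A call with a number of a shift or a turn outside -1 to 1 is refused whole. A call with a gripper value outside its range is refused whole. The fingers move at their own pace and stop on an object; the grip force is fixed at half the most. Time passes only in rows, so rows that repeat a pose let the fingers close. It gives the time, the measured TCP pose, the force, the opening and the grip force at its end, in the units of the state.
- manip.state(): the state, without advancing time (a new reading comes with each control period).
- manip.grab_frame(name): name is "scene" or "top"; returns a dict with "img" (480x640x3 uint8, red, green, blue), "fx", "fy", "cx", "cy" (pixels), "eye" and "rotation" of the camera in the world. Camera axes: x right, y down, z forward; pixel columns grow to the right and rows downward; lengths in m; the calibration is good to about 2 mm. A picture is of the moment at which its call begins. There is no depth.
- manip.job_done(): hands the job in; it is judged then, once.
The state is a dict: "time": time; "joint_pos": joint angles; "joint_vel": joint speeds; "joint_efforts": joint torques, N m; "tool_pos": TCP position; "tool_rot": TCP orientation; "contact_force": force on the tool from outside, world axes, zero at the start; "ft_torque": the same for the moment, N m; "gripper_width": opening from 0.0 (shut) to 1.0 (fully open); "grasp_force": force on a finger pad.
Only numpy, scipy, OpenCV 4.12 (cv2) and the standard library are available. Lean on these libraries where they do the work, as an engineer would, in place of code of your own. Each camera call takes 0.05 s, during which the arm holds its last target. There are 200 camera calls.

## Working session

There is one attempt and no reset: what is moved stays moved. The work goes in short steps, Python scripts to look and compute and a shell command to move; the robot and the scene stay as the last step left them, time stands still between calls to the robot, and variables do not carry over. Pictures are saved under pics/ and viewed, at most 13 in all, crops included, and the job is handed in when it is done.

```bash
mkdir -p pics; cat > h.py <<'E'
import numpy as np, cv2
from plant import manip
def grab(n,save=None):
    f=manip.grab_frame(n)
    if save: cv2.imwrite('pics/'+save,f['img'][:,:,::-1])
    return f
def ray(f,u,v):
    d=np.array([(u-f['cx'])/f['fx'],(v-f['cy'])/f['fy'],1.]); return np.array(f['eye']),np.array(f['rotation'])@d
def on_z(f,u,v,z):
    e,d=ray(f,u,v); return e+d*(z-e[2])/d[2]
def tri(f1,p1,f2,p2):
    e1,d1=ray(f1,*p1); e2,d2=ray(f2,*p2)
    s=np.linalg.lstsq(np.c_[d1,-d2],e2-e1,rcond=None)[0]
    a=e1+s[0]*d1;b=e2+s[1]*d2; return (a+b)/2,np.linalg.norm(a-b)
def proj(f,p):
    c=np.array(f['rotation']).T@(np.array(p)-np.array(f['eye'])); return f['cx']+f['fx']*c[0]/c[2],f['cy']+f['fy']*c[1]/c[2]
E
python3 - <<'E'
from h import *
for n in('scene','top'):
    f=grab(n,n+'0.png'); print(n,f['eye'],f['rotation'],f['fx'])
s=manip.state(); print(s['tool_pos'],s['tool_rot'],s['time'])
E
```

```text
scene [1.06535459 0.24556609 0.59068373] [-0.25431463  0.4556608   0.75606155 -0.39505473] 433.24116314431893
top [ 0.41459915 -0.04227422  1.27746152] [ 0.0251667  -0.70031626  0.71297156 -0.02439928] 496.72526153679615
[0.25615112 0.56947529 0.23015791] [-3.09103523e-04  2.09823477e-01  9.77738828e-01 -8.92792713e-04] 0.1
```

View pics/scene0.png

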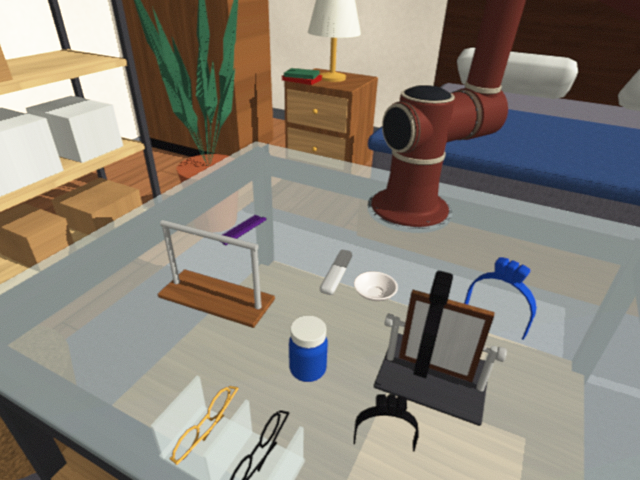

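View pics/top0.png

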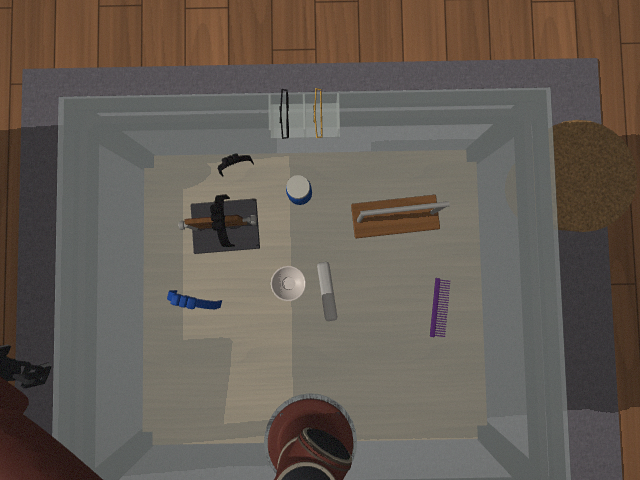

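Headband candidates:
- Blue one at scene (505,270) / top (195,300): excluded by its colour.
- Small black one at scene (388,405) / top (236,162).
- Large black one over the mirror at scene (437,310) / top (221,220): this is the one meant, being the larger non-blue one and hanging on the mirror.

I'll confirm it in an enlarged crop.

```bash
python3 - <<'E'
s=open('h.py').read()
s=s.replace("import numpy as np, cv2","import numpy as np, cv2\nfrom scipy.spatial.transform import Rotation as R")
s=s.replace("    return f\ndef ray","    q=f['rotation']; f['rotation']=R.from_quat([q[1],q[2],q[3],q[0]]).as_matrix()\n    return f\ndef ray")
open('h.py','w').write(s)
E
python3 - <<'E'
from h import *
t=grab('top');s=grab('scene')
a=cv2.resize(t['img'][150:262,165:275],(400,407),interpolation=cv2.INTER_CUBIC)
b=cv2.resize(s['img'][255:455,340:540],(400,407),interpolation=cv2.INTER_CUBIC)
c=cv2.resize(t['img'][180:250,340:460],(329,192),interpolation=cv2.INTER_CUBIC)
c=cv2.copyMakeBorder(c,0,0,0,471,cv2.BORDER_CONSTANT)
cv2.imwrite('pics/crop.png',np.vstack([np.hstack([a,b]),c])[:,:,::-1])
E
```

```text
(no output)
```

View pics/crop.png

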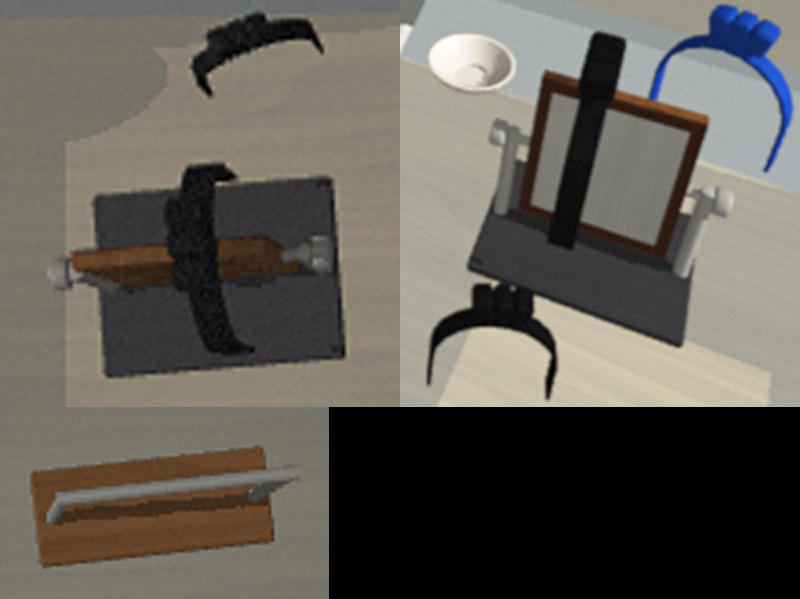

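The enlarged crop confirms it: the big black headband is over the mirror (bow in top view at about (217,216)), clearly larger than the free-standing black one at (236,162). Rail bar ends in the top view are at about (361,214) and (448,205).

```bash
python3 - <<'E'
from h import *
t=grab('top');s=grab('scene')
im=t['img'].astype(int); mx=im.max(2)
C=lambda x,y:(165+(x+.5)/3.636-.5,150+(y+.5)/3.636-.5)
D=lambda x,y:(340+(x+.5)/2.742-.5,180+(y+.5-407)/2.742-.5)
base=np.array([on_z(t,*C(*p),.01) for p in[(95,197),(332,178),(345,355),(106,376)]])
print('base',base.round(3).tolist(),'ctr',base.mean(0).round(4))
for a,b in((0,1),(3,2)):
    d=base[a]-base[b];print('y-axis yaw deg',np.degrees(np.arctan2(-d[0],d[1])),np.linalg.norm(d))
k=[on_z(t,*C(*p),.095) for p in[(60,273),(322,252)]];print('knobs',np.round(k,4).tolist(),'mid',np.mean(k,0).round(4))
r=np.array([on_z(t,*D(*p),.012) for p in[(30,472),(263,447),(274,541),(42,566)]])
print('railbase',r.round(3).tolist(),r.mean(0).round(4))
for a,b in((0,1),(3,2)):
    d=r[a]-r[b];print('rail yaw',np.degrees(np.arctan2(-d[0],d[1])),np.linalg.norm(d))
e=[on_z(t,*D(*p),.157) for p in[(56,499),(298,472)]];print('bar',np.round(e,4).tolist(),np.mean(e,0).round(4))
# headband mask
m=((mx<38)).astype(np.uint8); 
n,l,st,ce=cv2.connectedComponentsWithStats(m)
for i in range(1,n):
    if st[i,4]>60: print(st[i],ce[i])
for v in range(190,250,2): 
    print(v,''.join('#' if mx[v,u]<30 else '+' if mx[v,u]<45 else '.' for u in range(190,265)))
print('bowctr',on_z(t,*C(190,241),.198))
ms=(s['img'].max(2)<40).astype(np.uint8)
for v in range(266,300,2): print(v,''.join('#' if x else '.' for x in ms[v,420:470]))
print('oth',[on_z(t,*p,z).round(3).tolist() for p,z in (((299,185),.095),((288,284),.026),((327,291),.02),((236,162),.1),((195,300),.1))])
E
```

```text
base [[0.605, 0.296, 0.01], [0.615, 0.128, 0.01], [0.489, 0.12, 0.01], [0.478, 0.288, 0.01]] ctr [0.5467 0.2077 0.01  ]
y-axis yaw deg 3.586708238203812 0.16813325616595648
y-axis yaw deg 4.00370411586912 0.16846912143621595
knobs [[0.5419, 0.2959, 0.095], [0.5526, 0.1233, 0.095]] mid [0.5473 0.2096 0.095 ]
railbase [[0.598, -0.116, 0.012], [0.618, -0.334, 0.012], [0.529, -0.342, 0.012], [0.51, -0.125, 0.012]] [ 0.5635 -0.229   0.012 ]
rail yaw 5.132551829062895 0.21969934082960732
rail yaw 5.135579270972072 0.21770446583826678
bar [[0.5541, -0.1281, 0.157], [0.5729, -0.3291, 0.157]] [ 0.5635 -0.2286  0.157 ]
[286  92   3  46  71] [287.01408451 114.1971831 ]
[218 154  35  22 238] [232.53781513 160.94537815]
[210 195  25  53 602] [219.72923588 220.40033223]
[   0  346   51   42 1000] [ 21.028 369.594]
[307 429  43  31 653] [328.26952527 442.96018377]
[287 467  43  13 325] [309.57846154 473.57230769]
190 ...........................................................................
192 ...........................................................................
194 ........................
[... 2603 characters left out ...]
#################..................
280 ..............#################...................
282 ..............#################...................
284 .............#################....................
286 .............#################....................
288 ............#################.....................
290 ............#################.....................
292 ...........##################.....................
294 ...........#################......................
296 ..........##################......................
298 .........##################.......................
oth [[0.633, 0.012, 0.095], [0.395, 0.047, 0.026], [0.375, -0.051, 0.02], [0.69, 0.163, 0.1], [0.362, 0.261, 0.1]]
```

```bash
cat >> h.py <<'E'
def plan(target,yaw):
    """shift (12cm units, tool axes) & roll (pi units) to put TCP at target with tool y along stand-y yaw(deg)"""
    s=manip.state(); q=s['tool_rot']; M=R.from_quat([q[1],q[2],q[3],q[0]]).as_matrix()
    d=M.T@(np.array(target)-s['tool_pos'])/.12
    yy=M[:,1]; cur=np.degrees(np.arctan2(-yy[0],yy[1])); dy=(yaw-cur+90)%180-90
    return d.round(3).tolist(), round(-dy/180,4), 'J6',round(s['joint_pos'][5],2)
E
python3 - <<'E'
from h import *
t=grab('top');s=grab('scene')
L=on_z(t,210.3,217,.199);Rr=on_z(t,224.3,217,.169);print(L,Rr,(L+Rr)/2)
for x in(.543,.549,.555):
  for y in(.185,.19,.195):print(x,y,np.round(proj(s,[x,y,.201]),1),np.round(proj(t,[x,y,.201]),1))
for p in((.549,.19,.32),): print(plan(p,4.2))
E
```

```text
[0.54646516 0.20244645 0.199     ] [0.54956573 0.17781268 0.169     ] [0.54801545 0.19012956 0.184     ]
0.543 0.185 [439.  277.2] [218.1 218.3]
0.543 0.19 [442.4 278.3] [215.8 218.4]
0.543 0.195 [445.9 279.3] [213.5 218.4]
0.549 0.185 [438.  279.5] [218.1 215.6]
0.549 0.19 [441.4 280.6] [215.8 215.6]
0.549 0.195 [444.9 281.6] [213.5 215.7]
0.555 0.185 [436.9 281.8] [218.1 212.9]
0.555 0.19 [440.4 282.9] [215.8 212.9]
0.555 0.195 [443.9 284. ] [213.5 212.9]
([-3.523, -1.887, -0.74], np.float64(-0.1579), 'J6', np.float64(-0.12))
```

```bash
python3 -m pendant '[[1,[-1,-0.54,-0.74],-0.158],[1,[-1,-0.54,-0.74],-0.158],[1,[-1,-0.54,-0.74],-0.158],[1,[-1,-0.54,-0.74],-0.158],[1,[-1,-0.54,-0.74],-0.158]]'; python3 -c "
from h import *
print(plan((.548,.190,.32),4.2))"
```

```text
time: 0.9
tool_pos: [0.341, 0.461, 0.3228]
tool_rot: [0.002, -0.035, 0.999, 0.002]
contact_force: [-0.2, 0.2, -0.0]
gripper_width: 0.999
grasp_force: 0.0
([-1.562, -2.374, 0.021], np.float64(-0.0009), 'J6', np.float64(-0.84))
```

```bash
python3 -m pendant '[[1,[-0.7,-1,0],0],[1,[-0.7,-1,0],0],[1,[-0.7,-1,0],0],[1,[-0.7,-1,0],0]]'; python3 -m pendant '[[1,[-0.7,-1,0],0],[1,[-0.7,-1,0],0],[1,[-0.7,-1,0],0],[1,[-0.7,-1,0],0]]';python3 -c "
from h import *
print(plan((.548,.190,.172),4.2))"
```

```text
time: 1.3
tool_pos: [0.4338, 0.3453, 0.3185]
tool_rot: [-0.001, -0.034, 0.999, -0.001]
contact_force: [0.2, 0.7, 0.3]
gripper_width: 1.001
grasp_force: 0.0
time: 1.7
tool_pos: [0.5262, 0.2322, 0.3183]
tool_rot: [-0.001, -0.034, 0.999, -0.001]
contact_force: [-0.9, 0.2, -0.5]
gripper_width: 1.002
grasp_force: 0.0
([-0.16, -0.361, 1.219], np.float64(-0.0017), 'J6', np.float64(-1.35))
```

```bash
python3 -m pendant '[[1,[-0.16,-0.36,0],0],[1,[-0.16,-0.36,0.4],0],[1,[-0.16,-0.36,0.7],0],[1,[-0.16,-0.36,0.7],0],[1,[-0.16,-0.36,0.7],0],[1,[-0.16,-0.36,0.7],0]]';python3 -c "
from h import *
print(plan((.548,.190,.172),4.2)); grab('scene','s1.png'); grab('top','t1.png')
a=cv2.imread('pics/s1.png')[180:400,300:560];b=cv2.imread('pics/t1.png')[130:290,150:340]
cv2.imwrite('pics/c1.png',np.hstack([cv2.resize(a,(400,338)),cv2.resize(b,(400,338))]))"
```

```text
time: 2.3
tool_pos: [0.5476, 0.1943, 0.2388]
tool_rot: [0.002, -0.037, 0.999, 0.0]
contact_force: [-0.1, -0.5, -0.2]
gripper_width: 1.001
grasp_force: 0.0
([0.002, -0.036, 0.557], np.float64(0.0005), 'J6', np.float64(-1.43))
```

View pics/c1.png

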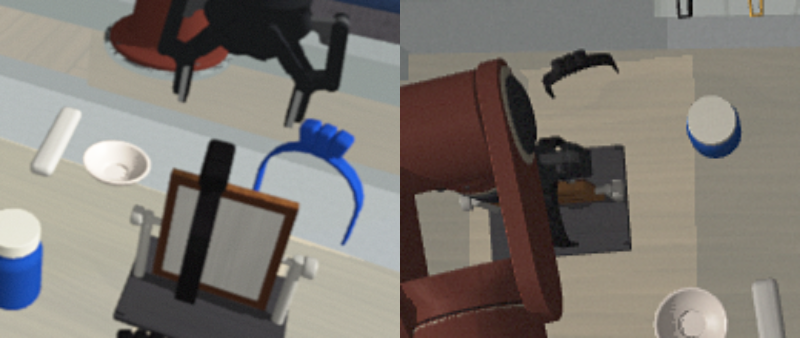

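The picture shows the open fingers straddling the bow from above (fingers at crop (182,92) and (292,118), bow at (218,150)). I'll descend, grip and lift.

```bash
python3 -m pendant '[[1,[0,-0.03,0.2],0],[1,[0,-0.03,0.4],0],[1,[0,-0.03,0.54],0],[1,[0,-0.03,0.54],0],[1,[0,-0.03,0.54],0],[0,[0,-0.03,0.54],0],[0,[0,-0.03,0.54],0],[0,[0,-0.03,0.54],0],[0,[0,-0.03,0.54],0],[0,[0,-0.03,0.54],0]]'; python3 -m pendant '[[0,[0,0,0],0],[0,[0,0,0],0],[0,[0,0,0],0],[0,[0,0,-0.1],0],[0,[0,0,-0.2],0],[0,[0,0,-0.3],0]]'
```

```text
time: 3.4
tool_pos: [0.5474, 0.1895, 0.172]
tool_rot: [0.001, -0.037, 0.999, 0.0]
contact_force: [-1.2, 0.5, 2.2]
gripper_width: 0.298
grasp_force: 60.5
time: 4.0
tool_pos: [0.547, 0.1893, 0.2082]
tool_rot: [-0.0, -0.037, 0.999, -0.0]
contact_force: [0.3, -1.0, -1.1]
gripper_width: 0.296
grasp_force: 60.2
```

```bash
python3 -m pendant '[[0,[0,0,-0.25],0],[0,[0,0,-0.5],0],[0,[0,0,-0.75],0],[0,[0,0,-1],0],[0,[0,0,-1],0],[0,[0,0,-1],0]]'; python3 -m pendant '[[0,[0,-0.25,0],0],[0,[0,-0.5,0],0],[0,[0,-0.75,0],0],[0,[0,-1,0],0],[0,[0,-1,0],0]]';python3 -c "
from h import *
print(plan((.5635,-.229,.33),5.1)); grab('scene','s2.png')"
```

```text
time: 4.6
tool_pos: [0.5474, 0.1894, 0.3286]
tool_rot: [0.001, -0.037, 0.999, 0.0]
contact_force: [0.1, -0.3, -1.1]
gripper_width: 0.29
grasp_force: 60.3
time: 5.1
tool_pos: [0.5553, 0.0669, 0.3249]
tool_rot: [-0.002, -0.035, 0.999, -0.0]
contact_force: [-0.3, 0.5, -0.0]
gripper_width: 0.294
grasp_force: 60.2
([0.103, -2.464, -0.04], np.float64(-0.0062), 'J6', np.float64(-1.65))
```

View pics/s2.png

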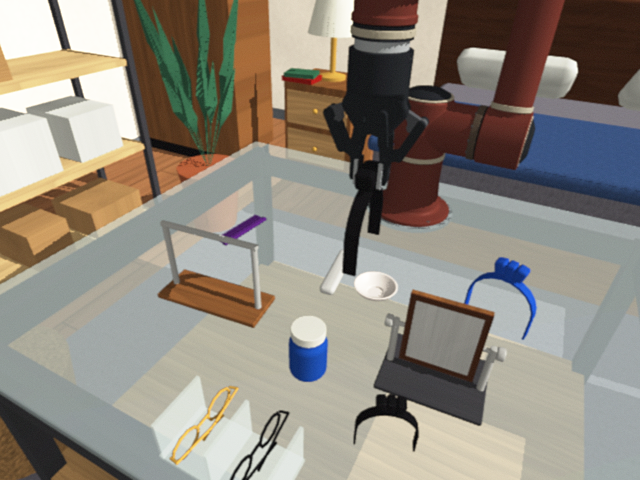

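The headband hangs upright in the gripper (bow at (369,180), legs ending at (350,270) and (375,230)), and the mirror is bare and still upright. I'll carry on to the rail.

```bash
python3 -m pendant '[[0,[0,-0.25,0],0],[0,[0,-0.5,0],0],[0,[0.05,-0.75,0],0],[0,[0.05,-1,0],0],[0,[0.05,-1,0],0]]'; python3 -m pendant '[[0,[0,-0.25,0],0],[0,[0,-0.5,0],0],[0,[0.03,-0.75,0],-0.006],[0,[0.05,-1,0],-0.006],[0,[0.05,-1,0],-0.006]]';python3 -c "
from h import *
print(plan((.5635,-.229,.24),5.1)); f=grab('scene'); g=grab('top')
print(plan((.5635,-.229,.24),5.1))"
```

```text
time: 5.65
tool_pos: [0.5584, -0.0521, 0.3257]
tool_rot: [-0.001, -0.035, 0.999, -0.0]
contact_force: [-0.7, 0.3, -1.4]
gripper_width: 0.297
grasp_force: 60.3
time: 6.15
tool_pos: [0.5614, -0.1717, 0.3258]
tool_rot: [-0.001, -0.045, 0.999, 0.0]
contact_force: [-0.4, -0.1, -0.6]
gripper_width: 0.295
grasp_force: 60.3
([0.024, -0.477, 0.715], np.float64(0.0004), 'J6', np.float64(-2.08))
([0.029, -0.497, 0.718], np.float64(0.0012), 'J6', np.float64(-2.08))
```

```bash
python3 -m pendant '[[0,[0.01,-0.25,0],0],[0,[0.03,-0.49,0],0],[0,[0.03,-0.49,0],0],[0,[0.03,-0.49,0],0]]';python3 -c "
from h import *
print(plan((.5635,-.229,.172),5.1)); grab('scene','s3.png'); grab('top','t3.png')
a=cv2.imread('pics/s3.png')[100:340,100:340];b=cv2.imread('pics/t3.png')[120:300,330:510]
cv2.imwrite('pics/c3.png',np.hstack([cv2.resize(a,(400,400)),cv2.resize(b,(400,400))]))"
```

```text
time: 6.65
tool_pos: [0.5636, -0.228, 0.3269]
tool_rot: [-0.0, -0.047, 0.999, 0.001]
contact_force: [-0.1, 0.3, -1.4]
gripper_width: 0.291
grasp_force: 60.3
([0.001, -0.01, 1.29], np.float64(0.0014), 'J6', np.float64(-2.17))
```

View pics/c3.png

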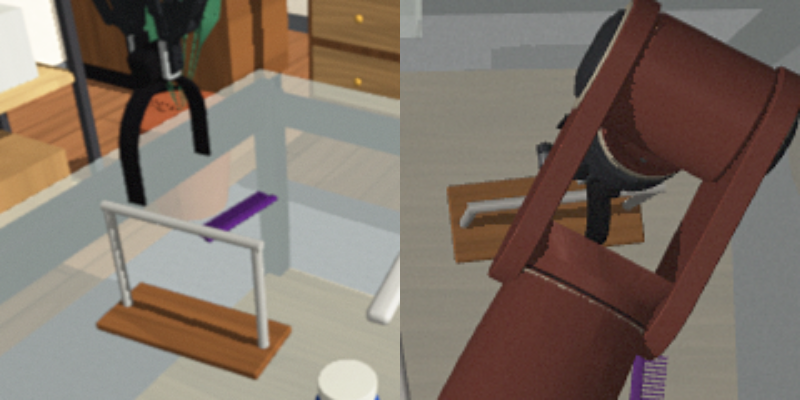

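```bash
python3 -c "
from h import *
f=grab('scene')
print(on_z(f,180.5,222,.217),on_z(f,221.5,192,.217), plan((.5635,-.229,.172),5.1))"
```

```text
[ 0.62628242 -0.22232624  0.217     ] [ 0.50910255 -0.22985604  0.217     ] ([0.002, -0.01, 1.294], np.float64(0.0017), 'J6', np.float64(-2.17))
```

Leg tips measure at x 0.509 and 0.626 m, astride the bar at 0.564 m, so I'll lower it and let go.

```bash
python3 -m pendant '[[0,[0.02,0,0.25],0],[0,[0.02,0,0.5],0],[0,[0.02,0,0.75],0],[0,[0.02,0,1],0],[0,[0.02,0,1],0],[0,[0.02,0,1],0]]'; python3 -m pendant '[[0,[0,0,0.1],0],[0,[0,0,0.2],0],[0,[0,0,0.28],0],[0,[0,0,0.3],0],[0,[0,0,0.3],0],[0,[0,0,0.3],0]]'
```

```text
time: 7.4
tool_pos: [0.5611, -0.2288, 0.2075]
tool_rot: [-0.0, -0.047, 0.999, 0.0]
contact_force: [-0.6, -0.2, -0.0]
gripper_width: 0.29
grasp_force: 60.2
time: 8.0
tool_pos: [0.5612, -0.2298, 0.1716]
tool_rot: [0.0, -0.046, 0.999, -0.0]
contact_force: [-0.9, -0.5, -0.6]
gripper_width: 0.296
grasp_force: 60.3
```

```bash
python3 -m pendant '[[0,[0,0,0.02],0],[0,[0,0,0.03],0],[0,[0,0,0.035],0],[0,[0,0,0.035],0]]'
```

```text
time: 8.4
tool_pos: [0.561, -0.2297, 0.1671]
tool_rot: [-0.0, -0.046, 0.999, 0.0]
contact_force: [1.3, 0.6, -0.7]
gripper_width: 0.296
grasp_force: 60.3
```

```bash
python3 -m pendant '[[0.5,[0,0,0.01],0],[0.6,[0,0,0.01],0],[0.8,[0,0,0.01],0],[1,[0,0,0.01],0],[1,[0,0,0.01],0],[1,[0,0,-0.1],0],[1,[0,0,-0.3],0],[1,[0,0,-0.6],0],[1,[0,0,-1],0],[1,[0,0,-1],0]]'; python3 -c "
from h import *
grab('scene','s4.png')"
```

```text
time: 9.4
tool_pos: [0.5641, -0.2313, 0.2979]
tool_rot: [0.007, -0.046, 0.999, -0.004]
contact_force: [0.9, 0.9, 0.8]
gripper_width: 0.995
grasp_force: 0.0
```

View pics/s4.png

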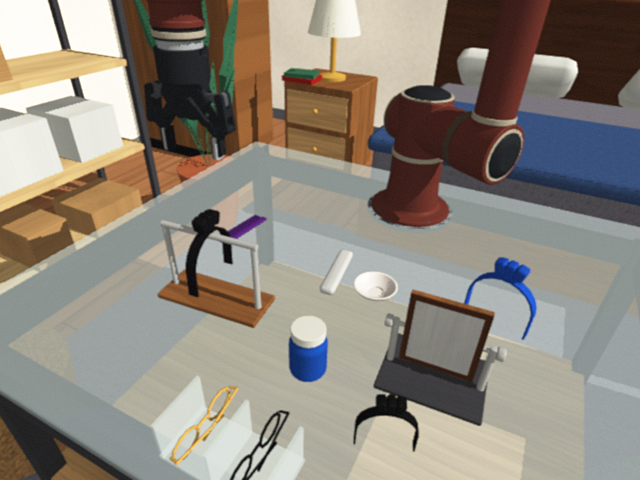

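The headband hangs astride the bar at (208,225), let go. Next I'll go shut-fingered to the front of the mirror.

```bash
python3 -m pendant '[[0,[0,0.25,0],0],[0,[0.05,0.6,0],0],[0,[0.1,1,0],0],[0,[0.1,1,0],0]]'; python3 -m pendant '[[0,[0,0.3,0],0],[0,[0.05,0.6,0],0],[0,[0.1,1,0],0],[0,[0.1,1,0],0]]';  python3 -m pendant '[[0,[0,0.3,0],0],[0,[0.05,0.6,0],0],[0,[0.1,1,0],0],[0,[0.1,1,0],0]]'; python3 -c "
from h import *
print(plan((.500,.206,.25),3.9))"
```

```text
time: 9.85
tool_pos: [0.5368, -0.107, 0.2865]
tool_rot: [-0.001, -0.049, 0.999, 0.001]
contact_force: [0.0, -0.5, 0.3]
gripper_width: 0.329
grasp_force: 0.0
time: 10.25
tool_pos: [0.5138, 0.0108, 0.2867]
tool_rot: [-0.0, -0.049, 0.999, 0.001]
contact_force: [0.0, -0.6, 0.8]
gripper_width: 0.002
grasp_force: 0.0
time: 10.65
tool_pos: [0.4909, 0.1287, 0.2866]
tool_rot: [-0.001, -0.049, 0.999, 0.001]
contact_force: [-0.6, -1.0, -0.7]
gripper_width: 0.004
grasp_force: 0.0
([-0.139, 0.633, 0.306], np.float64(0.0096), 'J6', np.float64(-1.56))
```

```bash
python3 -m pendant '[[0,[-0.14,0.3,0],0.01],[0,[-0.14,0.63,0.2],0.01],[0,[-0.14,0.63,0.6],0.01],[0,[-0.14,0.63,0.9],0.01],[0,[-0.14,0.63,0.9],0.01],[0,[-0.14,0.63,0.9],0.01]]';  python3 -c "
from h import *
print(plan((.500,.206,.135),3.9))"
```

```text
time: 11.25
tool_pos: [0.5019, 0.2013, 0.179]
tool_rot: [-0.001, -0.03, 1.0, -0.0]
contact_force: [0.7, -0.1, 2.1]
gripper_width: -0.001
grasp_force: 0.0
([0.013, 0.041, 0.366], np.float64(-0.0026), 'J6', np.float64(-1.39))
```

```bash
python3 -m pendant '[[0,[0,0.04,0.18],0],[0,[0,0.04,0.36],0],[0,[0,0.04,0.36],0],[0,[0,0.04,0.36],0]]'; python3 -m pendant '[[0,[-0.1,0,0],0],[0,[-0.2,0,0],0],[0,[-0.27,0,0],0],[0,[-0.34,0,0],0],[0,[-0.4,0,0],0],[0,[-0.46,0,0],0],[0,[-0.52,0,0],0],[0,[-0.58,0,0],0],[0,[-0.62,0,0],0],[0,[-0.62,0,0],0]]'; python3 -c "
from h import *
print(plan((.500,.206,.135),3.9));grab('scene','s5.png')"
```

```text
time: 11.65
tool_pos: [0.5029, 0.2069, 0.1384]
tool_rot: [0.002, -0.03, 1.0, 0.0]
contact_force: [-0.3, -0.0, -0.0]
gripper_width: -0.001
grasp_force: 0.0
time: 12.65
tool_pos: [0.5769, 0.2117, 0.1363]
tool_rot: [0.001, -0.03, 1.0, 0.0]
contact_force: [-0.3, 0.3, -0.1]
gripper_width: -0.001
grasp_force: 0.0
([0.643, -0.008, 0.009], np.float64(-0.0023), 'J6', np.float64(-1.4))
```

View pics/s5.png

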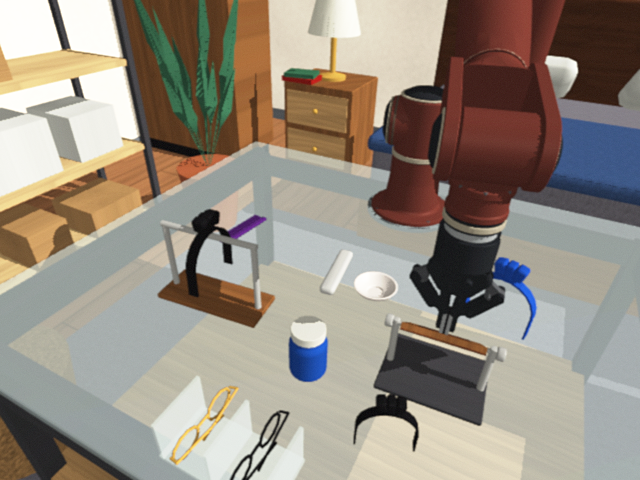

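The mirror is tilted back by about 50° (upper edge from (400,328) to (487,352)), with the fingertips on its wooden face. I'll press it down past horizontal.

```bash
python3 -m pendant '[[0,[-0.06,0,0.06],0],[0,[-0.1,0,0.14],0],[0,[-0.11,0,0.22],0],[0,[-0.13,0,0.28],0],[0,[-0.13,0,0.34],0],[0,[-0.13,0,0.40],0],[0,[-0.13,0,0.46],0],[0,[-0.13,0,0.52],0],[0,[-0.13,0,0.58],0],[0,[-0.13,0,0.62],0]]';python3 -m pendant '[[0,[0,0,0],0],[0,[0,0,0],0],[0,[0,0,-0.3],0],[0,[0,0,-0.7],0],[0,[0,0,-1],0],[0,[0,0,-1],0]]'; python3 -c "
from h import *
print(plan((.455,.205,.23),3.9));grab('scene','s6.png')"
```

```text
time: 13.7
tool_pos: [0.5909, 0.2125, 0.0606]
tool_rot: [-0.0, -0.031, 1.0, -0.0]
contact_force: [0.8, 0.5, 2.0]
gripper_width: 0.002
grasp_force: 1.1
time: 14.3
tool_pos: [0.5948, 0.2135, 0.1895]
tool_rot: [0.006, -0.031, 1.0, 0.001]
contact_force: [0.3, -0.3, 0.9]
gripper_width: -0.0
grasp_force: 0.0
([1.163, 0.001, -0.352], np.float64(-0.0022), 'J6', np.float64(-1.41))
```

View pics/s6.png

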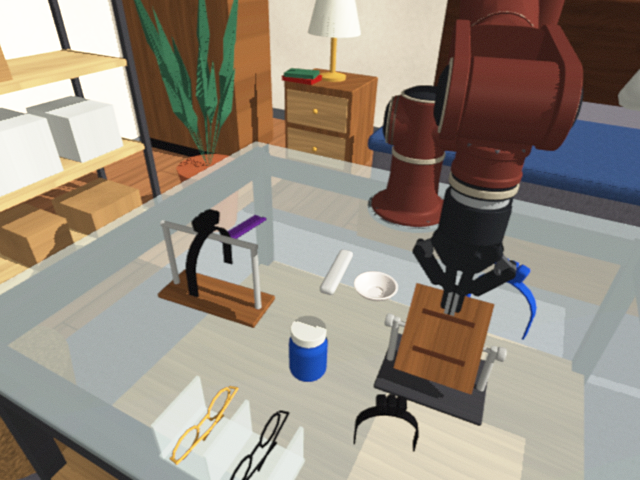

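The mirror has passed horizontal to about 140° (wood up, facing the rear camera; batten lines at (440,317) and (440,355)). I'll go round to the front over the top, then push the upper edge back.

```bash
python3 -m pendant '[[0,[0,0,-0.35],0],[0,[0.2,0,-0.45],0],[0,[0.5,0,-0.45],0],[0,[0.8,0,-0.45],0],[0,[1,0,-0.45],0],[0,[1,0,-0.45],0]]';python3 -m pendant '[[0,[0.13,0,0],0],[0,[0.13,0,0.3],0],[0,[0.13,0,0.6],0],[0,[0.13,0,0.9],0],[0,[0.13,0,1],0],[0,[0.13,0,1],0]]'; python3 -c "
from h import *
print(plan((.531,.208,.118),3.9),manip.state()['tool_pos'])"
```

```text
time: 14.95
tool_pos: [0.4684, 0.2051, 0.2334]
tool_rot: [-0.002, -0.031, 1.0, -0.0]
contact_force: [0.1, -0.6, 0.0]
gripper_width: -0.001
grasp_force: 0.0
time: 15.55
tool_pos: [0.4542, 0.2037, 0.1125]
tool_rot: [-0.003, -0.03, 1.0, -0.001]
contact_force: [-0.3, 1.1, 0.3]
gripper_width: -0.001
grasp_force: 0.0
([-0.641, -0.003, -0.05], np.float64(-0.0023), 'J6', np.float64(-1.36)) [0.45420188 0.20369094 0.11250038]
```

```bash
python3 -m pendant '[[0,[-0.1,0,-0.04],0],[0,[-0.2,0,-0.04],0],[0,[-0.3,0,-0.04],0],[0,[-0.38,0,-0.04],0],[0,[-0.46,0,-0.04],0],[0,[-0.52,0,-0.04],0],[0,[-0.57,0,-0.04],0],[0,[-0.6,0,-0.04],0],[0,[-0.62,0,-0.04],0],[0,[-0.62,0,-0.04],0]]'; python3 -m pendant '[[0,[-0.01,0,0],0],[0,[-0.02,0,0],0],[0,[-0.02,0,0],0]]'; python3 -c "
from h import *
print(manip.state()['tool_pos'])
grab('scene','s7.png');grab('top','t7.png')
a=cv2.imread('pics/s7.png')[255:455,340:540];b=cv2.imread('pics/t7.png')[150:262,165:275]
cv2.imwrite('pics/c7.png',np.hstack([cv2.resize(a,(400,400)),cv2.resize(b,(400,400))]))"
```

```text
time: 16.55
tool_pos: [0.5322, 0.2092, 0.1223]
tool_rot: [0.002, -0.03, 1.0, 0.0]
contact_force: [0.3, -0.1, 0.7]
gripper_width: -0.001
grasp_force: 0.0
time: 16.85
tool_pos: [0.5327, 0.2089, 0.1198]
tool_rot: [-0.0, -0.03, 1.0, -0.0]
contact_force: [0.1, -0.5, -0.5]
gripper_width: 0.003
grasp_force: 0.0
[0.53266037 0.20890609 0.11978852]
```

View pics/c7.png

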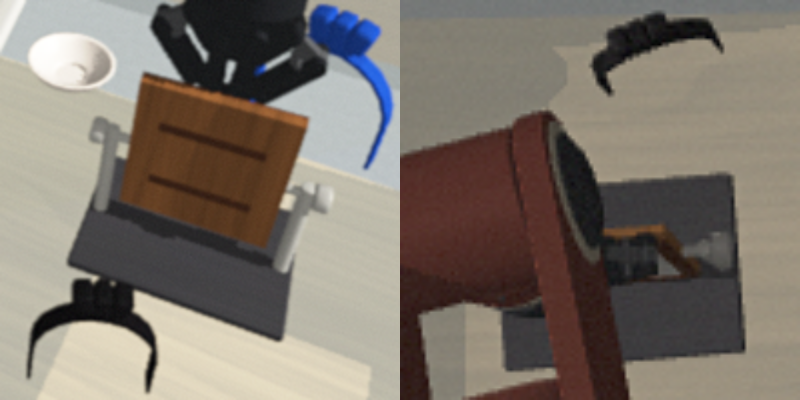

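The mirror is close to upright with the wood now to the rear; top corners at crop (143,72) and (308,118). I'll back off and measure the tilt.

```bash
python3 -m pendant '[[0,[0.15,0,0],0],[0,[0.4,0,0],0],[0,[0.6,0,0],0],[0,[0.6,0,-0.4],0],[0,[0.6,0,-0.8],0],[0,[0.9,0,-1],0],[0,[1,0,-1],0],[0,[1,0,-1],0]]'; cat > m.py <<'E'
from h import *
f=grab('scene','s8.png'); i0=cv2.imread('pics/scene0.png')
o=np.array([.547,.2095,.095]);yw=np.radians(3.9);X=np.array([np.cos(yw),np.sin(yw),0]);Y=np.array([-np.sin(yw),np.cos(yw),0])
def C(th): # rear-face corners at tilt th (end on top toward rear +)
    n=np.array([0,0,1])*np.cos(th)+X*np.sin(th); b=X*np.cos(th)-np.array([0,0,1])*np.sin(th)
    return [np.round(proj(f,o+n*h+Y*y+b*.005),1).tolist() for h,y in((.07,-.06),(.07,.06),(-.07,.06),(-.07,-.06))]
for th in(-.2,-.1,0,.1): print(th,C(th))
def quad(im):
    hsv=cv2.cvtColor(im,cv2.COLOR_BGR2HSV); m=cv2.inRange(hsv,(3,90,30),(20,255,255)); m[:280]=0;m[395:]=0;m[:,:390]=0;m[:,505:]=0
    m=cv2.morphologyEx(m,cv2.MORPH_CLOSE,np.ones((5,5),np.uint8))
    c=max(cv2.findContours(m,0,2)[0],key=cv2.contourArea); h=cv2.convexHull(c)
    for e in range(2,20):
        q=cv2.approxPolyDP(h,e,True)
        if len(q)<=4: return q[:,0].tolist()
print('now',quad(cv2.imread('pics/s8.png')));print('ini',quad(i0))
E
python3 m.py
```

```text
time: 17.75
tool_pos: [0.4125, 0.2019, 0.2417]
tool_rot: [0.002, -0.031, 1.0, 0.0]
contact_force: [-0.2, -0.6, 0.6]
gripper_width: 0.002
grasp_force: 0.0
-0.2 [[411.6, 288.4], [493.6, 311.1], [470.3, 386.8], [395.8, 361.9]]
-0.1 [[410.6, 290.8], [493.3, 313.9], [470.6, 384.2], [396.7, 359.6]]
0 [[409.5, 293.7], [492.8, 317.1], [471.0, 381.2], [397.7, 357.0]]
0.1 [[408.3, 296.9], [492.2, 320.7], [471.5, 378.0], [398.8, 354.1]]
now [[412, 292], [493, 314], [472, 378], [400, 354]]
ini [[447, 300], [493, 312], [471, 381], [429, 367]]
```

```bash
python3 - <<'E'
import cv2,numpy as np
a=cv2.imread('pics/scene0.png').astype(int);b=cv2.imread('pics/s8.png').astype(int);c=cv2.imread('pics/s2.png').astype(int)
for u in(450,462):
  for n,im in(('ini',c),('now',b)):
    print(u,n,'top',[(v,*im[v,u,::-1]) for v in range(297,312)])
    print(u,n,'bot',[(v,*im[v,u,::-1]) for v in range(366,384)])
E
```

```text
450 ini top [(297, np.int64(182), np.int64(190), np.int64(192)), (298, np.int64(184), np.int64(191), np.int64(190)), (299, np.int64(167), np.int64(159), np.int64(149)), (300, np.int64(146), np.int64(108), np.int64(81)), (301, np.int64(139), np.int64(87), np.int64(48)), (302, np.int64(143), np.int64(89), np.int64(48)), (303, np.int64(133), np.int64(81), np.int64(44)), (304, np.int64(93), np.int64(56), np.int64(35)), (305, np.int64(57), np.int64(30), np.int64(23)), (306, np.int64(51), np.int64(31), np.int64(21)), (307, np.int64(49), np.int64(27), np.int64(16)), (308, np.int64(50), np.int64(30), np.int64(18)), (309, np.int64(65), np.int64(50), np.int64(41)), (310, np.int64(112), np.int64(106), np.int64(100)), (311, np.int64(134), np.int64(132), np.int64(126))]
450 ini bot [(366, np.int64(132), np.int64(129), np.int64(123)), (367, np.int64(135), np.int64(134), np.int64(126)), (368, np.int64(135), np.int64(135), np.int64(127)), (369, np.int64(128), np.int64(127), np.int64(120)), (370, np.int64(86), np.int64(79), np.int64(72)), (371, np.int64(56), np.int64(37), np.int64(29)), (372, np.int6
[... 4902 characters left out ...]
np.int64(29)), (370, np.int64(83), np.int64(53), np.int64(31)), (371, np.int64(82), np.int64(53), np.int64(29)), (372, np.int64(83), np.int64(51), np.int64(29)), (373, np.int64(83), np.int64(51), np.int64(29)), (374, np.int64(83), np.int64(51), np.int64(27)), (375, np.int64(78), np.int64(53), np.int64(38)), (376, np.int64(70), np.int64(60), np.int64(59)), (377, np.int64(64), np.int64(63), np.int64(67)), (378, np.int64(60), np.int64(60), np.int64(63)), (379, np.int64(56), np.int64(54), np.int64(58)), (380, np.int64(42), np.int64(40), np.int64(41)), (381, np.int64(38), np.int64(39), np.int64(39)), (382, np.int64(37), np.int64(37), np.int64(40)), (383, np.int64(35), np.int64(36), np.int64(37))]
```

Against the start picture the top edge sits 3 px lower and the bottom edge 3 px higher. The mirror is about 0.09 rad past upright, so I'll nudge it back from the rear.

```bash
python3 -m pendant '[[0,[-0.3,0,0],0],[0,[-0.6,0,0],0],[0,[-1,0,0],0],[0,[-1,0,0],0]]'; python3 -m pendant '[[0,[-0.3,0,0],0],[0,[-0.58,0,0],0],[0,[-0.58,0,0.3],0],[0,[-0.58,0,0.6],0],[0,[-0.58,0,0.88],0],[0,[-0.58,0,0.88],0],[0,[-0.58,0,0.88],0]]';python3 -c "
from h import *
print(plan((.5635,.2106,.135),3.9),manip.state()['tool_pos'])"
```

```text
time: 18.2
tool_pos: [0.5362, 0.2082, 0.2354]
tool_rot: [-0.003, -0.029, 1.0, -0.001]
contact_force: [-1.5, 0.4, -0.9]
gripper_width: -0.003
grasp_force: 0.0
time: 18.9
tool_pos: [0.6015, 0.213, 0.1336]
tool_rot: [-0.001, -0.03, 1.0, -0.0]
contact_force: [-0.1, -0.3, 0.5]
gripper_width: 0.004
grasp_force: 0.0
([0.317, -0.001, -0.011], np.float64(-0.0023), 'J6', np.float64(-1.41)) [0.60150029 0.21301177 0.13362816]
```

```bash
python3 -m pendant '[[0,[0.1,0,0],0],[0,[0.18,0,0],0],[0,[0.23,0,0],0],[0,[0.27,0,0],0],[0,[0.3,0,0],0],[0,[0.317,0,0],0],[0,[0.317,0,0],0],[0,[0.317,0,0],0]]'; python3 -m pendant '[[0,[-0.1,0,0],0],[0,[-0.3,0,0],0],[0,[-0.3,0,-0.3],0],[0,[-0.3,0,-0.7],0],[0,[-0.3,0,-1],0],[0,[0,0,-1],0],[0,[0.3,0,-1],0],[0,[0.7,0,-1],0],[0,[1,0,-1],0],[0,[1,0,-1],0]]'
python3 - <<'E'
from h import *
f=grab('scene','s9.png'); b=cv2.imread('pics/s9.png').astype(int)
for u in(450,462):
    print(u,'top',[(v,b[v,u,2]) for v in range(301,312)],'bot',[(v,b[v,u,2]-b[v,u,0]) for v in range(370,380)])
E
```

```text
time: 19.7
tool_pos: [0.5642, 0.2109, 0.1348]
tool_rot: [0.0, -0.03, 1.0, 0.0]
contact_force: [0.3, -0.5, 0.2]
gripper_width: -0.002
grasp_force: 0.4
time: 20.7
tool_pos: [0.4415, 0.2036, 0.2541]
tool_rot: [-0.001, -0.031, 1.0, -0.0]
contact_force: [1.0, -0.3, -0.7]
gripper_width: 0.003
grasp_force: 0.0
450 top [(301, np.int64(140)), (302, np.int64(147)), (303, np.int64(150)), (304, np.int64(141)), (305, np.int64(112)), (306, np.int64(87)), (307, np.int64(77)), (308, np.int64(79)), (309, np.int64(82)), (310, np.int64(77)), (311, np.int64(79))] bot [(370, np.int64(55)), (371, np.int64(59)), (372, np.int64(50)), (373, np.int64(23)), (374, np.int64(4)), (375, np.int64(-1)), (376, np.int64(-1)), (377, np.int64(1)), (378, np.int64(3)), (379, np.int64(0))]
462 top [(301, np.int64(187)), (302, np.int64(173)), (303, np.int64(135)), (304, np.int64(118)), (305, np.int64(136)), (306, np.int64(145)), (307, np.int64(143)), (308, np.int64(118)), (309, np.int64(91)), (310, np.int64(84)), (311, np.int64(82))] bot [(370, np.int64(52)), (371, np.int64(51)), (372, np.int64(52)), (373, np.int64(55)), (374, np.int64(56)), (375, np.int64(55)), (376, np.int64(47)), (377, np.int64(21)), (378, np.int64(1)), (379, np.int64(-1))]
```

View pics/s9.png

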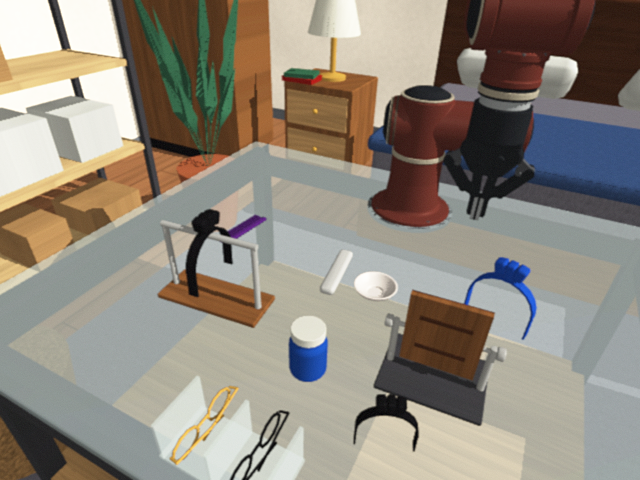

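The mirror stands upright with the wood to the rear (edges within 1–2 px of the start picture, about 0.04 rad). The headband is on the bar at (208,225), the bystanders look unmoved and the arm is clear, so I'm handing it in.

```bash
python3 -m pendant '[[0,[0,0,0],0],[0,[0,0,0],0],[0,[0,0,0],0]]'; python3 -c "
from plant import manip
print(manip.job_done())"
```

```text
time: 21.05
tool_pos: [0.4453, 0.2036, 0.2547]
tool_rot: [-0.0, -0.03, 1.0, -0.0]
contact_force: [-0.9, -0.5, 0.9]
gripper_width: 0.002
grasp_force: 0.0
the job is handed in; nothing more can be done
None
```

The job is handed in at about 21 s, with no verdict returned: the headband hangs astride the rail bar, and the mirror was then turned half a turn to stand glass to the front, about 0.04 rad off upright by my measurement; I saw no sign that the jar, dish, case or comb had moved.

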